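Back off the extruder's retaining ring

TASK

To free the die of the upright bench clay extruder, first push the latch's upright thumb tab with a fingertip to swing the latch fully away from the ring. Then roll a fingertip across the ring's knurled rim to loosen the ring by two full turns (counter-clockwise seen from above), no more and no less, and leave it there with the latch still open. Do not grasp or lift anything, and leave the things standing around the extruder where they are.

Things in the scene. Friction and masses are not known exactly. Their poses are not given: they have to be found in the camera images.
- extruder: Clay extruder, fixed upright to the bench, die end up: grey barrel 80 mm in diameter on a round foot 144 mm wide, about 148 mm tall, immovable. Origin: centre of the foot's underside, on the barrel's and ring's vertical axis; z up. In its frame the latch is on the -y side (pivot at x +50, y -60 mm). A small grey bracket below the latch joins its pivot to the barrel, top at 98 mm. The cross-cut steel die plate lies inside the ring, below its top.
- ring (a joint): Angle of the aluminium retaining ring in rad, 0 = fully tight, growing as it is loosened, counter-clockwise seen from above; stays where it is left, range 0 to 25.2 (four turns). It starts tight, at most 0.12 rad off. Two full turns = 12.57. Turns with a drag of about 0.08 N m (some 2 N at the rim). While the latch is closed, the ring's lug strikes its catch after about 0.15 rad and the ring will not loosen.
- ring_top (a point): Centre of the ring's top face, on its axis. The knurled rim is 93 mm in diameter over its 32 upright ribs (ribs about 1.5 mm proud) and 30 mm tall, from 30 mm below this point up to it. Nothing else stands at the rim's height within 100 mm of the axis (the bystanders are all lower than 80 mm and stand over 120 mm from the axis). The ring rises 2 mm a turn on its thread.
- ring_lug (a point): Outer end of the small lug (8 mm wide, 8 mm tall) that sticks out 8.5 mm past the knurled rim, just below it (34 to 42 mm below the ring's top); it turns with the ring and shows its angle.
- latch (a joint): Swing of the steel latch about its vertical pivot in rad: 0 (up to 0.06 at the start) = closed, catch in front of the ring's lug; grows counter-clockwise seen from above to the stop at 1.3 = fully open. It stays where it is left (drag 0.06 N m, about 1 N at the tab).
- latch_pivot (a point): Top of the latch's pivot, 50 mm along +x and 60 mm along -y from the extruder's axis in the extruder's frame, 108.5 mm above the bench. Does not move.
- latch_tab (a point): Centre of the top edge of the latch's upright thumb tab, a steel plate 6 mm thick, 30 mm long (along the line to the pivot) and 32 mm tall; 134.5 mm above the bench, 55 mm from the pivot. Its axes turn with the latch: when closed they are the extruder's, the pivot lies in its +y direction, and the tab is pushed towards its +x to open the latch. The latch's other parts are lower than 115 mm above the bench.
- cup: Bystander: terracotta cup, 72 mm wide, 75 mm tall; origin at the centre of its underside. Leave alone.
- spare_die: Bystander: steel disc with a hole, 66 mm wide, 8 mm thick, lying on the bench; origin at the centre of its underside. Leave alone.
- tool: Bystander: brush 170 mm long lying on the bench; origin near its middle. Leave alone.
- jar: Bystander: white glaze jar, 60 mm wide, 75 mm tall; origin at the centre of its underside. Leave alone.

How it is judged:
On the way, in this order (a step that is already met when the one before it is completed fails the run):
1. the latch is swung away from the ring (value of joint latch above 0.8 rad), for 0.2 s.
2. the ring is loosened by one full turn (value of joint ring above 6.28 rad).
3. the ring is loosened by two full turns (value of joint ring above 11.87 rad), for 0.1 s.
At the end, for the whole second after the job is handed in: The ring stands two full turns from tight (12.57 rad, within 0.7 rad or 40 degrees either way) and is still; the latch is still swung out by more than 0.8 rad; the bystanders have not been moved (value of joint ring between 11.87 and 13.27 rad and velocity of joint ring between -0.05 and 0.05 rad/s and value of joint latch above 0.8 rad); the robot touches nothing.
It fails at once if a bystander is lifted, carried or pushed more than 25 mm (distance of any of cup, spare_die, tool, jar from where it was at the start of the episode above 0.025 m).
It fails at once if the ring is turned four tenths of a radian or more with the latch still closed (value of joint ring above 0.4 rad and value of joint latch below 0.3 rad).
It also fails if it takes over 72 s, if anything falls off the work surface, if the arm or the gripper's body presses on something with over 40 N, if the wrist force passes 120 N, or if a joint passes its speed limit or range.

ROBOT

A 6-joint arm with a two-finger parallel gripper is mounted at the origin on the work surface. World frame = base frame: x ahead of the robot, y to its left, z up, the work surface at z = 0. Lengths are in m, angles in rad, forces in N, time in s.
With the tool pointing down it reaches from about 0.35 to 0.875 m from the base axis. Payload 4.2 kg.
Tool frame: the origin (TCP) lies midway between the tips of the shut fingers; the grasp point (between the pads) lies 19 mm behind it; z points along the fingers, x is the direction in which the jaws open and shut, and the axes are right-handed (so a half turn about z gives the same grasp; the last joint's range is limited). The gripper opens to 87 mm and grips with 3 to 60 N. Pads are 19 mm wide; open, the fingers measure 117 mm over their backs; the gripper's body (75 mm by 190 mm) begins 51 mm behind the grasp point.
Start: joints at [1.405, 0.385, 0.008, 0, -1.194, -0.259], TCP at [0.258, 0.569, 0.223] pointing down, gripper open.
Joint ranges: [-3.14, 3.14], [-1.21, 2.06], [-1.07, 1.41], [-3.16, 2.05], [-2.99, -0.16], [-3.1, 3.1]. Speed limits (rad/s): [2.79, 2.79, 3.14, 3.14, 3.14, 3.14].

INTERFACE

Orientations are given as a rotation vector (axis times angle).
In Python, from station import * gives the robot as it stands.
- The arm moves only by the tool play_rows, never from a script. Its argument "steps" is a list of rows, each a list of 2 entries, a list of its own where there are three numbers: the shift along the tool's x, y, z in m, then the turn, a rotation vector about the tool's x, y, z in rad. In form: [[[x, y, z], [wx, wy, wz]], ...]. A call has 1 to 5 rows; each row shifts and turns the commanded pose from where the row before left it, along the tool's axes as they then stand; what a row does not reach is not made up. A row lasts 1/12 s, in which the tool goes at most 41.7 mm and 7.16 degrees, less where a joint would pass 70% of its speed; a pose out of reach is approached as far as the arm can. A call with a gripper value outside its range is refused whole. "claw" is the finger opening in m, from 0 to 0.087, set as the call begins (left out, the last holds). The fingers move at their own pace and stop on an object; "squeeze" is the grip in N (left out, the last holds). Time passes only in rows, so rows that do not move let the fingers close. It gives the time, the measured TCP pose, the force and the opening at its end, in the units of the state.
- get_state(): the state, without advancing time (a new reading comes with each control period).
- read_camera(name): name is "scene" or "top" or "wrist"; returns a dict with "image" (400x640x3 uint8, red, green, blue), "z_map" (400x640 float32, m along the optical axis (not along the pixel's ray), 0 where there is no reading), "K" (3x3 intrinsics, pixels), "world_from_camera" (4x4, takes a point from camera to world coordinates); the wrist camera has in their place "mount" (4x4, takes a point from camera to tool coordinates, whose origin is the TCP and whose axes are the tool frame's). Camera axes: x right, y down, z forward; pixel columns grow to the right and rows downward; lengths in m; the calibration is good to about 2 mm. A picture is of the moment at which its call begins: read the wrist's pose just before it.
- close_job(): hands the job in, once; it reports no verdict.
The state is a dict: "time_s": time; "joint_pos": joint angles; "dq": joint speeds; "tau": joint torques, N m; "tcp_pos": TCP position; "tcp_rot": TCP orientation; "contact_force": force on the tool from outside, world axes, zero at the start; "torque": the same for the moment, N m; "grip_width": finger opening in m.
Only numpy, scipy, OpenCV 4.12 (cv2) and the standard library are available. Lean on these libraries where they do the work, as an engineer would, in place of code of your own. Each camera call takes 0.05 s, during which the arm holds its last target.

## Working session

There is one attempt and no reset: what is moved stays moved. The work goes in short steps, Python scripts to look and compute and a tool call to move; the robot and the scene stay as the last step left them, time stands still between calls to the robot, and variables do not carry over. Pictures are saved under pics/ and viewed, and the job is handed in when it is done.

Besides the shell and the picture viewer there is one more tool, called after "Call:" as name(argument=value, ...), one argument or row to a line, values as JSON. play_rows: Moves the arm, as the interface text tells. Its arguments: {"type":"object","properties":{"steps":{"type":"array","items":{"type":"array"}},"claw":{"type":"number"},"squeeze":{"type":"number"}},"required":["steps"]}

```bash
mkdir -p pics; ls; python3 - <<'E'
from station import *
import cv2,numpy as np
s=get_state()
for k in s: print(k,np.round(s[k],4))
for n in ["scene","top","wrist"]:
    c=read_camera(n); cv2.imwrite(f"pics/{n}0.png",c["image"][:,:,::-1])
    print(n,c["K"].tolist(),np.round(c.get("world_from_camera",c.get("mount")),4).tolist())
E
```

```text
pics
time_s 0.0
joint_pos [ 1.4046e+00  3.8560e-01  6.6000e-03 -5.0000e-04 -1.1940e+00 -2.5860e-01]
dq [ 0.0003  0.0006 -0.0012  0.0015  0.0001  0.0009]
tau [-2.00000e-04 -3.90670e+01  1.87409e+01  4.22000e+00  1.11000e-02
 -2.00000e-04]
tcp_pos [0.2573 0.5689 0.2215]
tcp_rot [ 1.7021e+00 -2.6385e+00  2.0000e-03]
contact_force [-0.3676 -0.3913 -0.2745]
torque [ 0.0236  0.0091 -0.0016]
grip_width 0.0868
scene [[484.27822877364434, 0.0, 322.04958873376114], [0.0, 484.27822877364434, 201.0607655593709], [0.0, 0.0, 1.0]] [[0.2379, 0.5539, -0.7978, 1.605], [0.9711, -0.1203, 0.2061, -0.2516], [0.0182, -0.8238, -0.5665, 0.8264], [0.0, 0.0, 0.0, 1.0]]
top [[452.71455279147096, 0.0, 319.87235294840065], [0.0, 452.71455279147096, 196.50754986570388], [0.0, 0.0, 1.0]] [[-0.0207, -0.9953, 0.0946, 0.4808], [-0.9997, 0.0216, 0.009, 0.0076], [-0.011, -0.0944, -0.9955, 1.1598], [0.0, 0.0, 0.0, 1.0]]
wrist [[337.691110673022, 0.0, 319.5401559629788], [0.0, 337.691110673022, 202.1098414871633], [0.0, 0.0, 1.0]] [[1.0, -0.0001, 0.0007, -0.0004], [-0.0001, 0.9544, 0.2987, -0.0831], [-0.0007, -0.2987, 0.9544, -0.1621], [0.0, 0.0, 0.0, 1.0]]
```

View pics/scene0.png

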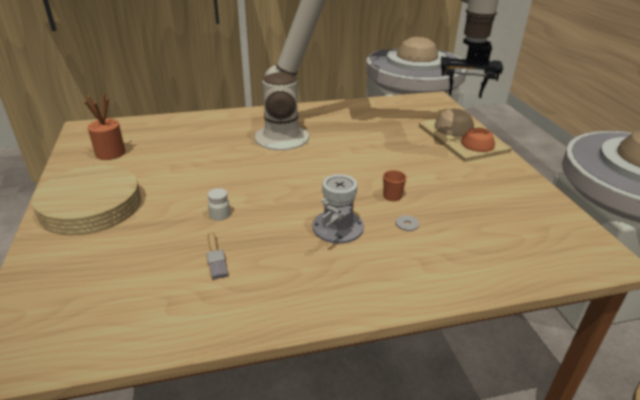

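View pics/top0.png

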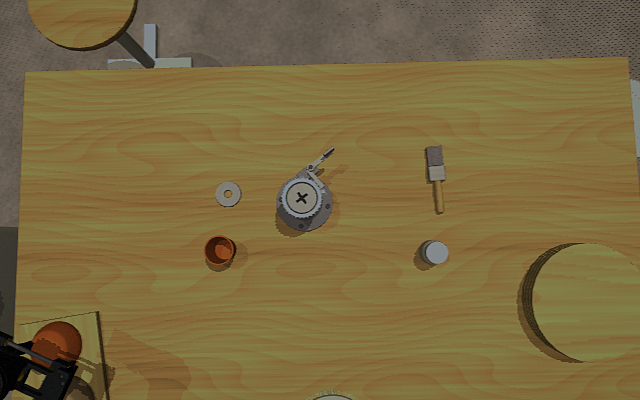

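Scene view: the extruder is near (340,205), with the cup at (394,186), die at (407,223), jar at (219,205) and brush at (217,258). Top view: ring at (302,198), latch up and to the right with its tab near (325,155). Next I'll measure these.

```bash
cat > h.py <<'E'
from station import *
import cv2,numpy as np
from scipy.spatial.transform import Rotation as R
def pts(c,T=None):
    T=c["world_from_camera"] if T is None else T
    z=c["z_map"];v,u=np.mgrid[:400,:640]
    K=c["K"];p=np.stack([(u-K[0,2])/K[0,0]*z,(v-K[1,2])/K[1,1]*z,z],-1)
    return p@T[:3,:3].T+T[:3,3]
def ray(c,u,v,h):
    K=c["K"];T=c["world_from_camera"]
    d=T[:3,:3]@np.array([(u-K[0,2])/K[0,0],(v-K[1,2])/K[1,1],1]);o=T[:3,3]
    return o+d*(h-o[2])/d[2]
def crop(c,u0,u1,v0,v1,name,k):
    cv2.imwrite(name,cv2.resize(c["image"][v0:v1,u0:u1,::-1],None,fx=k,fy=k,interpolation=cv2.INTER_CUBIC))
E
python3 - <<'E'
from h import *
c=read_camera("top");crop(c,260,360,130,240,"pics/t1.png",5)
P=pts(c);sub=P[140:240,262:350].reshape(-1,3)
uv=np.stack(np.meshgrid(np.arange(262,350),np.arange(140,240)),-1).reshape(-1,2)
h=sub[:,2]
print(np.histogram(h,np.arange(-.02,.2,.01)))
m=(h>.14)&(h<.16);print("ring",m.sum(),sub[m].mean(0),sub[m].min(0),sub[m].max(0))
(r,rad)=cv2.minEnclosingCircle(sub[m][:,:2].astype(np.float32));print(r,rad)
m=(h>.118)&(h<.14)&(np.hypot(*(sub[:,:2]-np.array(r)).T)>.055);
for a,b in zip(uv[m],sub[m]):print(a,b.round(3))
m=(h>.095)&(h<.118)&(np.hypot(*(sub[:,:2]-np.array(r)).T)>.055);
for a,b in zip(uv[m],sub[m]):print(a,b.round(3))
c=read_camera("scene");crop(c,300,380,165,245,"pics/s1.png",7)
E
```

```text
(array([   0, 2875, 3222,  915,   26,    1,    0,    0,    0,    0,    1,
        108,  210,   92,   49,  112, 1100,   59,    0,    0,    0]), array([-0.02, -0.01,  0.  ,  0.01,  0.02,  0.03,  0.04,  0.05,  0.06,
        0.07,  0.08,  0.09,  0.1 ,  0.11,  0.12,  0.13,  0.14,  0.15,
        0.16,  0.17,  0.18,  0.19]))
ring 1159 [0.57588421 0.05938211 0.14513325] [0.52975701 0.01407293 0.14002834] [0.62212691 0.1046673  0.15311675]
(0.575989305973053, 0.05865655094385147) 0.046427033841609955
[332 146] [ 0.694 -0.013  0.135]
[333 146] [ 0.694 -0.016  0.136]
[330 147] [ 0.692 -0.009  0.132]
[331 147] [ 0.692 -0.011  0.136]
[332 147] [ 0.692 -0.013  0.134]
[333 147] [ 0.692 -0.016  0.133]
[329 148] [ 0.689 -0.006  0.137]
[330 148] [ 0.689 -0.009  0.135]
[331 148] [ 0.69  -0.011  0.133]
[332 148] [ 0.69  -0.013  0.134]
[333 148] [ 0.69  -0.016  0.13 ]
[328 149] [ 0.687 -0.004  0.134]
[329 149] [ 0.687 -0.006  0.135]
[330 149] [ 0.687 -0.009  0.137]
[331 149] [ 0.687 -0.011  0.135]
[332 149] [ 0.688 -0.013  0.13 ]
[327 150] [ 0.685 -0.002  0.137]
[328 150] [ 0.686 -0.004  0.132]
[329 150]
[... 9580 characters left out ...]
025 0.106]
[313 178] [0.625 0.032 0.105]
[314 178] [0.625 0.03  0.106]
[315 178] [0.625 0.028 0.103]
[316 178] [0.625 0.025 0.107]
[317 178] [0.625 0.023 0.106]
[315 179] [0.623 0.028 0.104]
[316 179] [0.622 0.025 0.107]
[317 179] [0.622 0.023 0.105]
[318 179] [0.622 0.021 0.105]
[317 180] [0.62  0.023 0.105]
[318 180] [0.62  0.021 0.105]
[318 181] [0.618 0.021 0.103]
[319 181] [0.618 0.018 0.105]
[319 182] [0.615 0.018 0.104]
[320 182] [0.614 0.016 0.116]
[320 183] [0.611 0.016 0.116]
[321 183] [0.612 0.014 0.113]
[321 184] [0.609 0.014 0.114]
[322 184] [0.609 0.011 0.113]
[322 185] [0.607 0.011 0.113]
[323 185] [0.607 0.009 0.112]
[322 186] [0.604 0.012 0.115]
[323 186] [0.604 0.009 0.115]
```

View pics/t1.png

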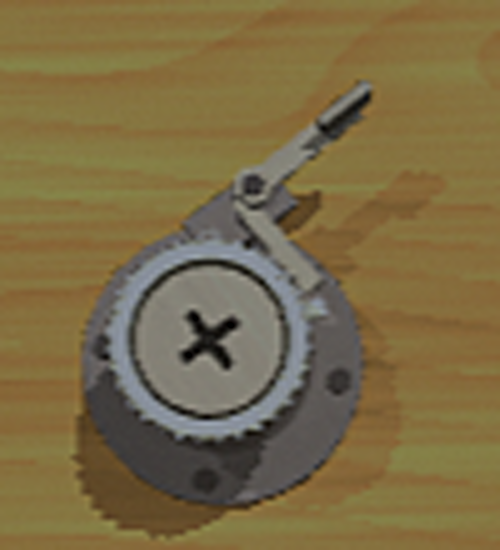

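View pics/s1.png

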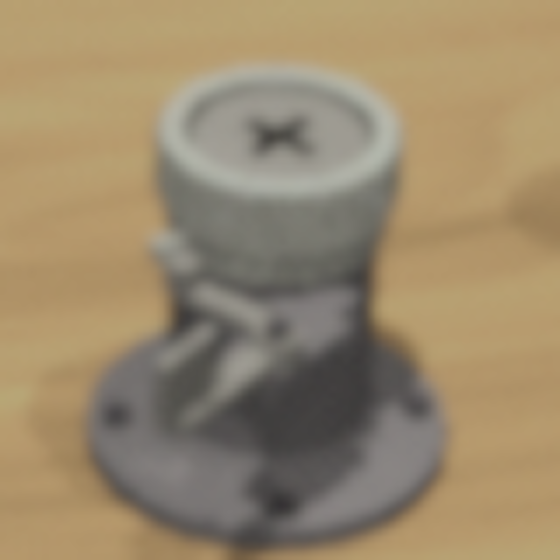

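Measured values, each checked against the given sizes:

| Item | World position | Check |
|---|---|---|
| Ring axis | (0.576, 0.059) | radius 46.4 mm, expected 46.5 |
| Pivot | (0.650, 0.038) | 77 mm from axis, expected 78, which gives a yaw of about 34° |
| Tab | (0.683, 0.000) | z 0.134, expected 0.1345 |

First I'll shut the gripper and turn the tool 65.7° so its axes line up with the world (tool x = −X, y = +Y, z = −Z).

Call:
play_rows(
  claw=0,
  squeeze=20,
  steps=[
    [[0,0,0],[0,0,0.115]],
    [[0,0,0],[0,0,0.115]],
    [[0,0,0],[0,0,0.115]],
    [[0,0,0],[0,0,0.115]],
    [[0,0,0],[0,0,0.115]],
  ],
)

```text
time_s: 0.67
tcp_pos: [0.2575, 0.5693, 0.2223]
tcp_rot: [0.876, -3.017, 0.001]
contact_force: [0.8, -0.4, 0.2]
grip_width: 0.0616
```

Call:
play_rows(
  steps=[
    [[0,0,0],[0,0,0.115]],
    [[0,0,0],[0,0,0.115]],
    [[0,0,0],[0,0,0.115]],
    [[0,0,0],[0,0,0.115]],
    [[0,0,0],[0,0,0.115]],
  ],
)

```text
time_s: 1.08
tcp_pos: [0.2575, 0.5694, 0.2224]
tcp_rot: [-0.015, -3.141, 0.0]
contact_force: [-0.3, 0.2, -0.3]
grip_width: 0.0282
```

Call:
play_rows(
  steps=[
    [[-0.016,-0.023,0],[0,0,0]],
    [[-0.016,-0.023,0],[0,0,0]],
    [[-0.016,-0.023,0],[0,0,0]],
    [[-0.016,-0.023,0],[0,0,0]],
    [[-0.016,-0.023,0],[0,0,0]],
  ],
)

```text
time_s: 1.5
tcp_pos: [0.3376, 0.4529, 0.2225]
tcp_rot: [-0.006, -3.142, 0.0]
contact_force: [-0.2, 0.5, -0.6]
grip_width: 0.0016
```

Call:
play_rows(
  steps=[
    [[-0.016,-0.023,0],[0,0,0]],
    [[-0.016,-0.023,0],[0,0,0]],
    [[-0.016,-0.023,0],[0,0,0]],
    [[-0.016,-0.023,0],[0,0,0]],
    [[-0.016,-0.023,0],[0,0,0]],
  ],
)

```text
time_s: 1.92
tcp_pos: [0.4171, 0.3375, 0.2226]
tcp_rot: [-0.006, -3.142, -0.0]
contact_force: [-0.4, -0.4, 0.3]
grip_width: 0.0005
```

Call:
play_rows(
  steps=[
    [[-0.016,-0.023,0],[0,0,0]],
    [[-0.016,-0.023,0],[0,0,0]],
    [[-0.016,-0.023,0],[0,0,0]],
    [[-0.016,-0.023,0],[0,0,0]],
    [[-0.016,-0.023,0],[0,0,0]],
  ],
)

```text
time_s: 2.33
tcp_pos: [0.4967, 0.2222, 0.2226]
tcp_rot: [-0.006, -3.142, -0.0]
contact_force: [0.1, -0.1, -0.2]
grip_width: 0.0008
```

Call:
play_rows(
  steps=[
    [[-0.016,-0.023,0],[0,0,0]],
    [[-0.016,-0.023,0],[0,0,0]],
    [[-0.016,-0.023,0],[0,0,0]],
    [[-0.016,-0.023,0],[0,0,0]],
    [[-0.016,-0.023,0],[0,0,0]],
  ],
)

```text
time_s: 2.75
tcp_pos: [0.5763, 0.1069, 0.2225]
tcp_rot: [-0.006, -3.141, -0.0]
contact_force: [0.2, 1.5, 0.3]
grip_width: 0.0006
```

```bash
python3 - <<'E'
from h import *
c=read_camera("wrist");cv2.imwrite("pics/w1.png",c["image"][:,:,::-1])
s=get_state();print(s["tcp_pos"],s["grip_width"],s["joint_pos"].__repr__())
E
```

```text
[0.57839803 0.10373413 0.22226365] 0.0005268716619550394 array([ 0.45380848,  0.32136394, -0.08863159,  0.00188768, -1.16100155,
       -0.4618438 ])
```

View pics/w1.png

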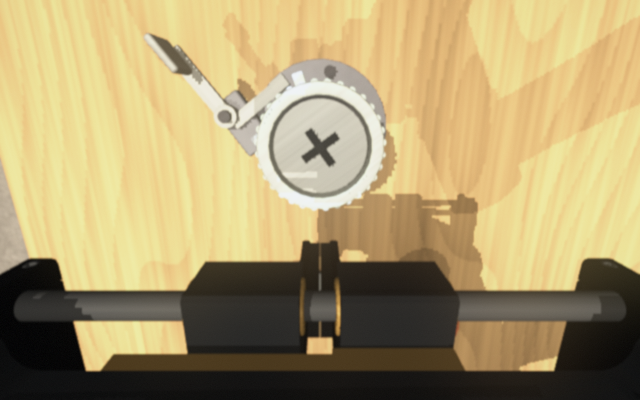

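The wrist view shows the ring clearly at (319,146), lug at (297,77), pivot at (227,117), tab at (168,55), and the shut fingertips at (320,245). I'll measure the finger geometry and refine the positions from here.

```bash
python3 - <<'E'
from h import *
s=get_state()
c=read_camera("wrist");M=c["mount"]
T=np.eye(4);T[:3,:3]=R.from_rotvec(s["tcp_rot"]).as_matrix();T[:3,3]=s["tcp_pos"]
Pt=pts(c,M);Pw=pts(c,T@M)
m=(c["z_map"]>0)&(Pt[...,2]<0.006)&(Pt[...,2]>-.09)
for z in np.arange(-.09,.006,.008):
    k=m&(Pt[...,2]>=z)&(Pt[...,2]<z+.008)
    if k.sum(): print(round(z,3),k.sum(),Pt[k].min(0).round(4),Pt[k].max(0).round(4))
k=(Pw[...,2]>.138)&(Pw[...,2]<.155)&(Pt[...,2]>.03)
q=Pw[k];print("ring",cv2.minEnclosingCircle(q[:,:2].astype(np.float32)),np.median(q[:,2]))
ax=np.array(cv2.minEnclosingCircle(q[:,:2].astype(np.float32))[0])
c["world_from_camera"]=T@M
piv=ray(c,227,117,.1085);tab=ray(c,(147+187)/2-1,(35+73)/2-2,.1345);lug=ray(c,297,75,.110)
print(piv,tab,lug)
for n,p in(("piv",piv),("lug",lug)):
    d=p[:2]-ax;print(n,np.hypot(*d),np.degrees(np.arctan2(d[1],d[0])))
d=tab[:2]-piv[:2];print("tab",np.hypot(*d),np.degrees(np.arctan2(d[1],d[0])))
k=(Pw[...,2]>.122)&(Pw[...,2]<.14)&(np.hypot(Pw[...,0]-ax[0],Pw[...,1]-ax[1])>.06)&(Pt[...,2]>.03)
print(cv2.minAreaRect(Pw[k][:,:2].astype(np.float32)),Pw[k].mean(0))
crop(c,280,360,220,300,"pics/w2.png",7)
E
```

```text
-0.09 19632 [-0.0853 -0.0386 -0.09  ] [ 0.0845 -0.0057 -0.082 ]
-0.082 6872 [-0.0874 -0.0384 -0.082 ] [ 0.0861  0.0018 -0.074 ]
-0.074 1864 [-0.0873 -0.0375 -0.074 ] [ 0.0865  0.0057 -0.0662]
-0.066 75 [-0.0056 -0.0086 -0.066 ] [ 0.0045  0.0092 -0.058 ]
-0.058 45 [-0.0056 -0.0038 -0.0579] [ 0.0045  0.0114 -0.05  ]
-0.05 500 [-0.006  -0.0116 -0.05  ] [ 0.0049  0.0118 -0.0421]
-0.042 295 [-0.0076 -0.0116 -0.042 ] [ 0.0064 -0.0085 -0.034 ]
-0.034 269 [-0.0079 -0.0115 -0.034 ] [ 0.0068 -0.0066 -0.026 ]
-0.026 384 [-0.01   -0.0115 -0.026 ] [ 0.0088  0.0039 -0.018 ]
-0.018 278 [-0.0098 -0.0117 -0.018 ] [ 0.0085 -0.0087 -0.01  ]
-0.01 245 [-0.0096 -0.0116 -0.01  ] [ 0.0084 -0.0086 -0.0021]
-0.002 65 [-0.0097 -0.0112 -0.0019] [ 0.008  -0.0089  0.001 ]
ring ((0.5765925645828247, 0.05928913503885269), 0.046510111540555954) 0.14378207901333878
[0.65215883 0.03607293 0.1085    ] [ 0.68296649 -0.0086039   0.1345    ] [0.5956238 0.005304  0.11     ]
piv 0.07905221021096753 -17.07851316552434
lug 0.0572414432385913 -70.58105392966608
tab 0.054269063559463475 -55.41114128995988
((0.6851074695587158, -0.004047301597893238), (0.0065375035628676414, 0.02967643365263939), 37.536216735839844) [ 0.68402988 -0.00425965  0.13204579]
```

View pics/w2.png

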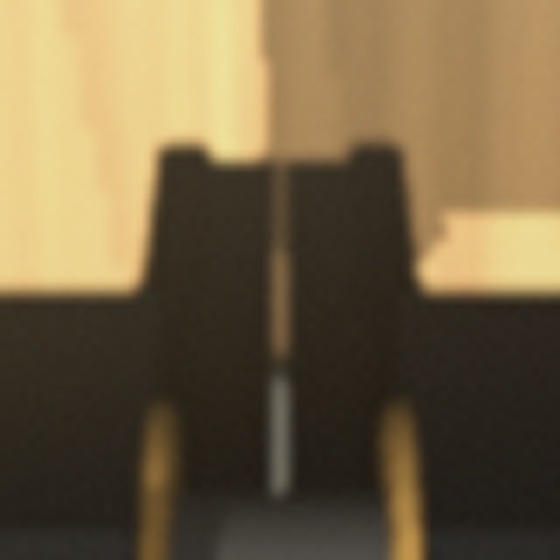

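```bash
python3 - <<'E'
import numpy as np
p=np.array([.6515,.037])
prev=None
for th in [-66,-54,-46,-38,-30,-22,-14,-6,2,10,16,19]:
    t=np.radians(th);u=np.array([np.cos(t),np.sin(t)]);n=np.array([-u[1],u[0]])
    w=p+.055*u-(.003+.009*abs(n[0])+.0115*abs(n[1]))*n
    print(th,w.round(4), None if prev is None else ((w-prev)*1000).round(1)); prev=w
E
```

```text
-66 [ 0.6593 -0.0197] None
-54 [ 0.67   -0.0175] [10.7  2.2]
-46 [ 0.6771 -0.0147] [7.1 2.8]
-38 [ 0.684  -0.0107] [6.9 4. ]
-30 [ 0.6904 -0.0056] [6.4 5.1]
-22 [6.961e-01 6.000e-04] [5.7 6.2]
-14 [0.7009 0.0078] [4.8 7.2]
-6 [0.7046 0.016 ] [3.7 8.1]
2 [0.707  0.0241] [2.4 8.2]
10 [0.7084 0.0309] [1.4 6.8]
16 [0.7089 0.0363] [0.5 5.4]
19 [0.709 0.039] [0.  2.8]
```

Call:
play_rows(
  steps=[
    [[-0.017,-0.025,0],[0,0,0]],
    [[-0.017,-0.025,0],[0,0,0]],
    [[-0.017,-0.025,0],[0,0,0]],
    [[-0.017,-0.025,0],[0,0,0]],
    [[-0.016,-0.025,0],[0,0,0]],
  ],
)

```text
time_s: 3.27
tcp_pos: [0.6597, -0.0176, 0.2224]
tcp_rot: [-0.005, -3.141, -0.0]
contact_force: [0.6, 0.1, 0.2]
grip_width: 0.0002
```

Call:
play_rows(
  steps=[
    [[0,0,0.02],[0,0,0]],
    [[0,0,0.02],[0,0,0]],
    [[0,0,0.02],[0,0,0]],
    [[0,0,0.02],[0,0,0]],
    [[0,0,0.022],[0,0,0]],
  ],
)

```text
time_s: 3.68
tcp_pos: [0.6592, -0.0166, 0.12]
tcp_rot: [0.006, 3.141, 0.0]
contact_force: [-0.2, -0.5, 0.4]
grip_width: 0.0002
```

Call:
play_rows(
  steps=[
    [[-0.0055,0,0],[0,0,0]],
    [[-0.0055,-0.001,0],[0,0,0]],
    [[-0.007,0.003,0],[0,0,0]],
    [[-0.007,0.004,0],[0,0,0]],
    [[-0.0065,0.005,0],[0,0,0]],
  ],
)

```text
time_s: 4.1
tcp_pos: [0.6919, -0.006, 0.1219]
tcp_rot: [0.007, 3.14, 0.0]
contact_force: [-2.2, -0.5, 0.3]
grip_width: 0.0001
```

Call:
play_rows(
  steps=[
    [[-0.0055,0.006,0],[0,0,0]],
    [[-0.005,0.007,0],[0,0,0]],
    [[-0.0035,0.008,0],[0,0,0]],
    [[-0.0025,0.008,0],[0,0,0]],
    [[-0.0015,0.007,0],[0,0,0]],
  ],
)

```text
time_s: 4.52
tcp_pos: [0.7092, 0.0305, 0.1206]
tcp_rot: [0.005, 3.142, -0.001]
contact_force: [-1.7, -2.3, 0.1]
grip_width: 0.0005
```

Call:
play_rows(
  steps=[
    [[-0.0005,0.0025,0],[0,0,0]],
    [[0,0.0025,0],[0,0,0]],
    [[0,0.001,0],[0,0,0]],
  ],
)

```text
time_s: 4.77
tcp_pos: [0.7094, 0.0361, 0.1206]
tcp_rot: [0.006, 3.141, 0.0]
contact_force: [0.0, -0.1, -0.1]
grip_width: 0.0001
```

Call:
play_rows(
  steps=[
    [[0,0.001,0],[0,0,0]],
    [[0,0.0015,0],[0,0,0]],
    [[0,0.001,0],[0,0,0]],
  ],
)

```text
time_s: 5.02
tcp_pos: [0.7094, 0.039, 0.1206]
tcp_rot: [0.007, 3.142, -0.0]
contact_force: [-0.9, -1.3, -0.4]
grip_width: 0.0005
```

```bash
cat > look.py <<'E'
from h import *
import sys
s=get_state()
c=read_camera("wrist");M=c["mount"]
T=np.eye(4);T[:3,:3]=R.from_rotvec(s["tcp_rot"]).as_matrix();T[:3,3]=s["tcp_pos"];c["world_from_camera"]=T@M
cv2.imwrite(f"pics/{sys.argv[1]}.png",c["image"][:,:,::-1])
print(s["tcp_pos"].round(4),s["contact_force"].round(1),s["time_s"])
if len(sys.argv)>2:
    t=read_camera("top");crop(t,260,360,130,240,f"pics/{sys.argv[1]}t.png",5)
E
python3 look.py w3 t
```

```text
[0.7094 0.039  0.1206] [-0.9 -1.3 -0.4] 5.0167
```

View pics/w3.png

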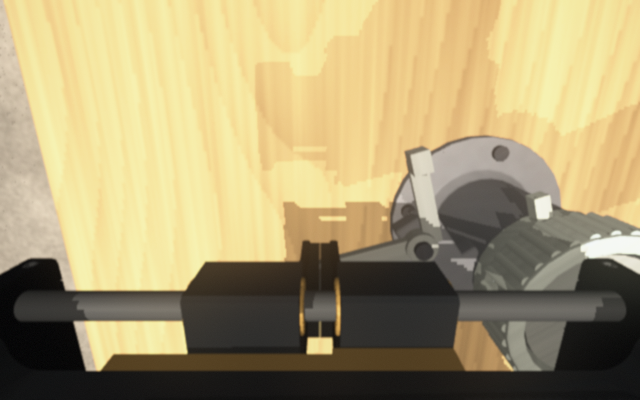

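The latch has swung far out: its arm runs from (425,240) to (340,258) and the catch is away from the lug at (540,207). I'll push a little further to find the stop.

Call:
play_rows(
  steps=[
    [[0,0.001,0],[0,0,0]],
    [[0,0.001,0],[0,0,0]],
    [[0,0.001,0],[0,0,0]],
  ],
)

```text
time_s: 5.37
tcp_pos: [0.7095, 0.0421, 0.1206]
tcp_rot: [0.006, 3.141, -0.0]
contact_force: [-0.1, -0.9, 0.0]
grip_width: 0.0002
```

Call:
play_rows(
  steps=[
    [[0,0.001,0],[0,0,0]],
    [[0,0.001,0],[0,0,0]],
    [[0,0.001,0],[0,0,0]],
  ],
)

```text
time_s: 5.62
tcp_pos: [0.7093, 0.0433, 0.1207]
tcp_rot: [-0.006, -3.141, 0.005]
contact_force: [-0.0, -9.2, -0.4]
grip_width: 0.0006
```

The stop shows at −9 N, so the latch is at about 1.3 rad. I'll back off −Y, then −X towards the rim on its +X side.

Call:
play_rows(
  steps=[
    [[0,-0.006,0],[0,0,0]],
    [[0,-0.007,0],[0,0,0]],
    [[0.016,0,0],[0,0,0]],
    [[0.018,0,0],[0,0,0]],
    [[0.018,0,0],[0,0,0]],
  ],
)

```text
time_s: 6.03
tcp_pos: [0.6572, 0.0324, 0.1203]
tcp_rot: [0.007, 3.141, 0.002]
contact_force: [-0.2, 0.9, -1.1]
grip_width: 0.0004
```

Call:
play_rows(
  steps=[
    [[0.015,0,-0.003],[0,0,0]],
    [[0,0.006,-0.003],[0,0,0]],
    [[0,0.006,0],[0,0,0]],
    [[0,0,0],[0,0,0]],
  ],
)

```text
time_s: 6.37
tcp_pos: [0.6437, 0.0459, 0.1273]
tcp_rot: [0.004, 3.139, 0.002]
contact_force: [-0.6, -0.2, -0.7]
grip_width: 0.0003
```

```bash
python3 look.py w4 t
```

```text
[0.6437 0.0459 0.1273] [-0.6 -0.2 -0.7] 6.3667
```

View pics/w4.png

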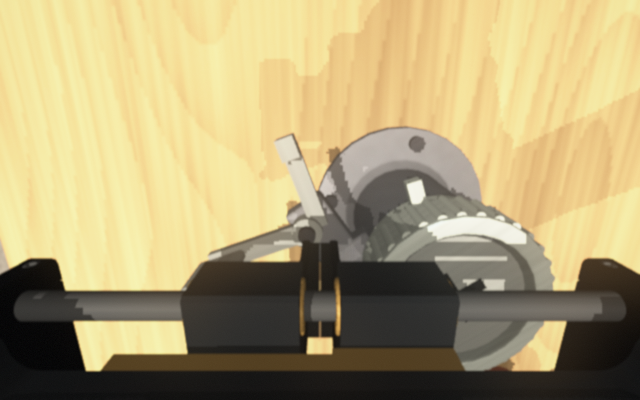

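View pics/w4t.png

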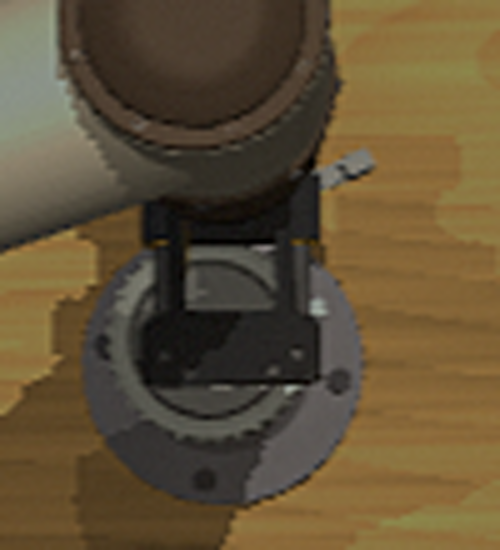

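The latch is open: the catch is at (290,145) in the wrist view, well clear of the lug at (415,190). Next I'll touch the rim from the +X side.

Call:
play_rows(
  steps=[
    [[0.005,0,0],[0,0,0]],
    [[0.005,0,0],[0,0,0]],
    [[0.002,0.001,0],[0,0,0]],
    [[0.001,0.002,0],[0,0,0]],
    [[0.001,0.002,0],[0,0,0]],
  ],
)

```text
time_s: 6.88
tcp_pos: [0.6308, 0.0494, 0.1267]
tcp_rot: [0.006, 3.136, 0.001]
contact_force: [8.4, -1.9, -5.1]
grip_width: 0.0002
```

Contact: 8 N normal and about 2 N of drag along the rim. Next I'll work out the rolling path, an offset rounded rectangle around the rim for the 18×23 mm shut fingertip.

```bash
cat > path.py <<'E'
import numpy as np,sys
# dense path CCW starting at (R+a, y0); python3 path.py R a b y0 step n axx axy
R,a,b,step=[float(v)*1 for v in sys.argv[1:5]]; n=int(sys.argv[5])
ax=np.array([float(sys.argv[6]),float(sys.argv[7])]);st=np.array([float(sys.argv[8]),float(sys.argv[9])])
L=[]
def seg(p,q): L.extend(np.linspace(p,q,200))
def arc(c,t): L.extend([np.array(c)+R*np.array([np.cos(x),np.sin(x)]) for x in np.radians(np.linspace(t,t+90,400))])
for k in range(3):
    seg((R+a,-b),(R+a,b));arc((a,b),0);seg((a,R+b),(-a,R+b));arc((-a,b),90)
    seg((-R-a,b),(-R-a,-b));arc((-a,-b),180);seg((-a,-R-b),(a,-R-b));arc((a,-b),270)
P=np.array(L)+ax
s=np.r_[0,np.cumsum(np.hypot(*np.diff(P,axis=0).T))]
i0=np.argmin(np.hypot(*(P[:2500]-st).T)); cur=st.copy()
for k in range(1,n+1):
    t=np.array([np.interp(s[i0]+k*step,s,P[:,j]) for j in (0,1)])
    d=np.round((t-cur)*1e4)/1e4; cur=cur+d
    print(k,f"[[{-d[0]:.4f}, {d[1]:.4f}, 0], [0, 0, 0]]",cur.round(4))
E
python3 path.py 0.045 0.009 0.0115 0.010 40 0.576 0.059 0.6297 0.0509
```

```text
1 [[-0.0003, 0.0100, 0], [0, 0, 0]] [0.63   0.0609]
2 [[0.0000, 0.0100, 0], [0, 0, 0]] [0.63   0.0709]
3 [[0.0012, 0.0099, 0], [0, 0, 0]] [0.6288 0.0808]
4 [[0.0033, 0.0094, 0], [0, 0, 0]] [0.6255 0.0902]
5 [[0.0054, 0.0084, 0], [0, 0, 0]] [0.6201 0.0986]
6 [[0.0070, 0.0071, 0], [0, 0, 0]] [0.6131 0.1057]
7 [[0.0085, 0.0053, 0], [0, 0, 0]] [0.6046 0.111 ]
8 [[0.0094, 0.0033, 0], [0, 0, 0]] [0.5952 0.1143]
9 [[0.0099, 0.0012, 0], [0, 0, 0]] [0.5853 0.1155]
10 [[0.0100, -0.0000, 0], [0, 0, 0]] [0.5753 0.1155]
11 [[0.0100, -0.0000, 0], [0, 0, 0]] [0.5653 0.1155]
12 [[0.0098, -0.0015, 0], [0, 0, 0]] [0.5555 0.114 ]
13 [[0.0093, -0.0036, 0], [0, 0, 0]] [0.5462 0.1104]
14 [[0.0083, -0.0056, 0], [0, 0, 0]] [0.5379 0.1048]
15 [[0.0069, -0.0073, 0], [0, 0, 0]] [0.531  0.0975]
16 [[0.0050, -0.0085, 0], [0, 0, 0]] [0.526 0.089]
17 [[0.0031, -0.0095, 0], [0, 0, 0]] [0.5229 0.0795]
18 [[0.0009, -0.0100, 0], [0, 0, 0]] [0.522  0.0695]
19 [[0.0000, -0.0100, 0], [0, 0, 0]] [0.522  0.0595]
20 [[0.0000, -0.0100, 0], [0, 0, 0]] [0.522  0.0495]
21 [[-0.0007, -0.0099, 0], [0, 0, 0]] [0.5227 0.0396]
22 [[
[... 305 characters left out ...]
.5643 0.0026]
28 [[-0.0100, -0.0001, 0], [0, 0, 0]] [0.5743 0.0025]
29 [[-0.0100, -0.0000, 0], [0, 0, 0]] [0.5843 0.0025]
30 [[-0.0099, 0.0010, 0], [0, 0, 0]] [0.5942 0.0035]
31 [[-0.0095, 0.0031, 0], [0, 0, 0]] [0.6037 0.0066]
32 [[-0.0086, 0.0051, 0], [0, 0, 0]] [0.6123 0.0117]
33 [[-0.0072, 0.0069, 0], [0, 0, 0]] [0.6195 0.0186]
34 [[-0.0055, 0.0083, 0], [0, 0, 0]] [0.625  0.0269]
35 [[-0.0036, 0.0093, 0], [0, 0, 0]] [0.6286 0.0362]
36 [[-0.0014, 0.0099, 0], [0, 0, 0]] [0.63   0.0461]
37 [[0.0000, 0.0100, 0], [0, 0, 0]] [0.63   0.0561]
38 [[0.0000, 0.0100, 0], [0, 0, 0]] [0.63   0.0661]
39 [[0.0003, 0.0100, 0], [0, 0, 0]] [0.6297 0.0761]
40 [[0.0024, 0.0097, 0], [0, 0, 0]] [0.6273 0.0858]
```

Call:
play_rows(
  steps=[
    [[0,0.01,0],[0,0,0]],
    [[0,0.01,0],[0,0,0]],
    [[0.0012,0.01,0],[0,0,0]],
    [[0.0033,0.0094,0],[0,0,0]],
    [[0.0054,0.0084,0],[0,0,0]],
  ],
)

```text
time_s: 7.3
tcp_pos: [0.6209, 0.0982, 0.1271]
tcp_rot: [0.006, 3.137, 0.002]
contact_force: [4.4, 1.4, -0.8]
grip_width: 0.0005
```

```bash
python3 look.py w5
```

```text
[0.6209 0.0982 0.1271] [ 4.4  1.4 -0.8] 7.3
```

View pics/w5.png

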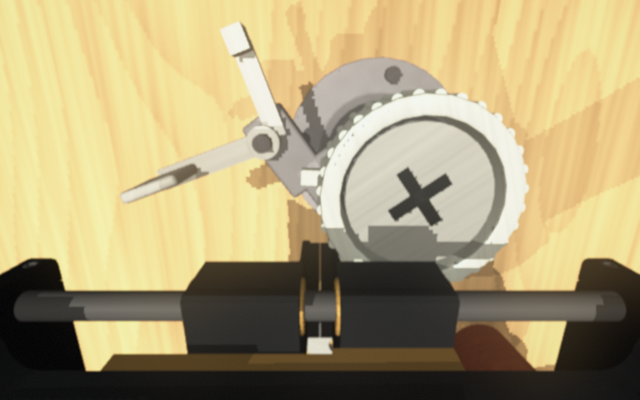

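The lug went from about −70° to about 0° (it is now at (311,178)), and the latch stays open at left. So the ring rolls with the fingertip, and I'll keep going.

Call:
play_rows(
  steps=[
    [[0.007,0.0071,0],[0,0,0]],
    [[0.0085,0.0053,0],[0,0,0]],
    [[0.0094,0.0033,0],[0,0,0]],
    [[0.0099,0.0012,0],[0,0,0]],
    [[0.01,0,0],[0,0,0]],
  ],
)

```text
time_s: 7.77
tcp_pos: [0.5739, 0.1156, 0.1272]
tcp_rot: [0.005, 3.139, 0.003]
contact_force: [3.0, 8.9, 1.2]
grip_width: 0.0005
```

Call:
play_rows(
  steps=[
    [[0.01,0,0],[0,0,0]],
    [[0.0098,-0.0015,0],[0,0,0]],
    [[0.0093,-0.0036,0],[0,0,0]],
    [[0.0083,-0.0056,0],[0,0,0]],
    [[0.0069,-0.0073,0],[0,0,0]],
  ],
)

```text
time_s: 8.18
tcp_pos: [0.5268, 0.095, 0.1259]
tcp_rot: [-0.006, -3.137, 0.003]
contact_force: [-0.3, -0.6, 0.0]
grip_width: 0.0005
```

```bash
python3 look.py w6 t
```

```text
[0.5268 0.095  0.1259] [-0.3 -0.6  0. ] 8.1833
```

View pics/w6.png

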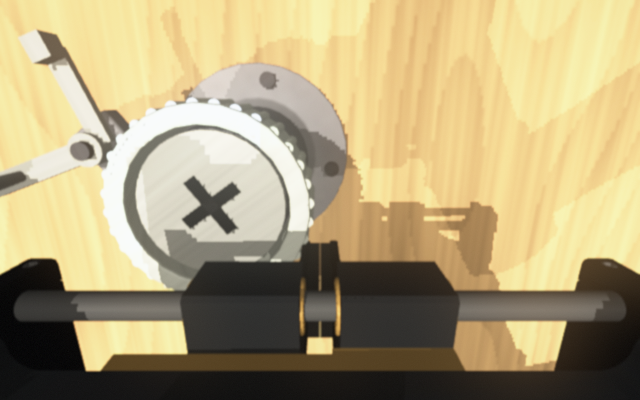

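View pics/w6t.png

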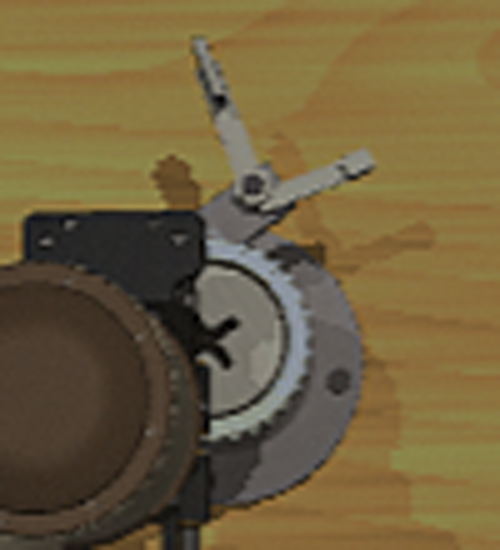

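The force is zero: the corner sits about 0.6 mm off the rim after drift. I'll replan from the measured pose with slightly deeper pressing.

```bash
python3 path.py 0.0447 0.009 0.0115 0.009 14 0.576 0.059 0.5268 0.095
```

```text
1 [[0.0019, -0.0093, 0], [0, 0, 0]] [0.5249 0.0857]
2 [[0.0021, -0.0088, 0], [0, 0, 0]] [0.5228 0.0769]
3 [[0.0005, -0.0089, 0], [0, 0, 0]] [0.5223 0.068 ]
4 [[0.0000, -0.0090, 0], [0, 0, 0]] [0.5223 0.059 ]
5 [[0.0000, -0.0090, 0], [0, 0, 0]] [0.5223 0.05  ]
6 [[-0.0005, -0.0090, 0], [0, 0, 0]] [0.5228 0.041 ]
7 [[-0.0022, -0.0087, 0], [0, 0, 0]] [0.525  0.0323]
8 [[-0.0039, -0.0081, 0], [0, 0, 0]] [0.5289 0.0242]
9 [[-0.0054, -0.0072, 0], [0, 0, 0]] [0.5343 0.017 ]
10 [[-0.0068, -0.0059, 0], [0, 0, 0]] [0.5411 0.0111]
11 [[-0.0078, -0.0045, 0], [0, 0, 0]] [0.5489 0.0066]
12 [[-0.0085, -0.0028, 0], [0, 0, 0]] [0.5574 0.0038]
13 [[-0.0089, -0.0010, 0], [0, 0, 0]] [0.5663 0.0028]
14 [[-0.0090, 0.0000, 0], [0, 0, 0]] [0.5753 0.0028]
```

Call:
play_rows(
  steps=[
    [[0.0015,-0.0095,0],[0,0,0]],
    [[0.002,-0.009,0],[0,0,0]],
    [[0.0005,-0.009,0],[0,0,0]],
    [[0,-0.009,0],[0,0,0]],
    [[0,-0.009,0],[0,0,0]],
  ],
)

```text
time_s: 8.7
tcp_pos: [0.5208, 0.0493, 0.1255]
tcp_rot: [-0.008, -3.131, 0.004]
contact_force: [-8.5, 1.9, 5.5]
grip_width: 0.0005
```

```bash
python3 look.py w7
```

```text
[0.5208 0.0493 0.1255] [-8.5  1.9  5.5] 8.7
```

View pics/w7.png

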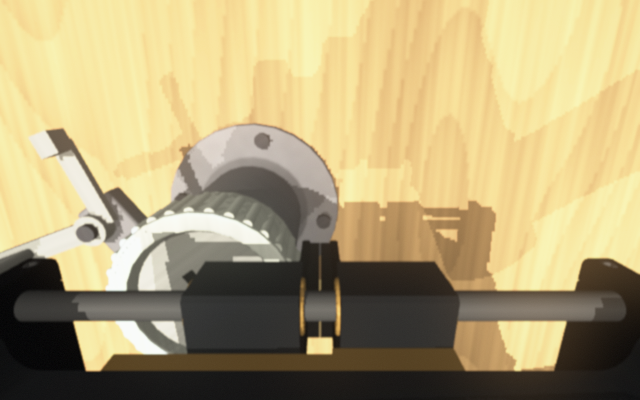

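Call:
play_rows(
  steps=[
    [[-0.0005,-0.009,0],[0,0,0]],
    [[-0.0022,-0.0087,0],[0,0,0]],
    [[-0.0039,-0.0081,0],[0,0,0]],
    [[-0.0054,-0.0072,0],[0,0,0]],
    [[-0.0068,-0.0059,0],[0,0,0]],
  ],
)

```text
time_s: 9.17
tcp_pos: [0.5432, 0.0106, 0.1259]
tcp_rot: [-0.008, -3.138, 0.002]
contact_force: [-2.5, -0.4, 0.5]
grip_width: 0.0004
```

```bash
python3 look.py w8 t
```

```text
[0.5432 0.0106 0.1259] [-2.5 -0.4  0.5] 9.1667
```

View pics/w8.png

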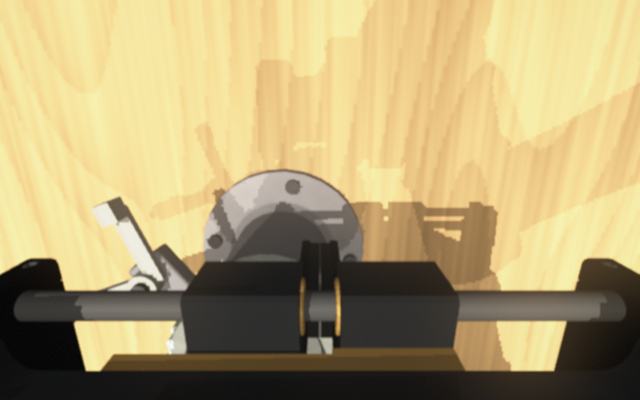

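View pics/w8t.png

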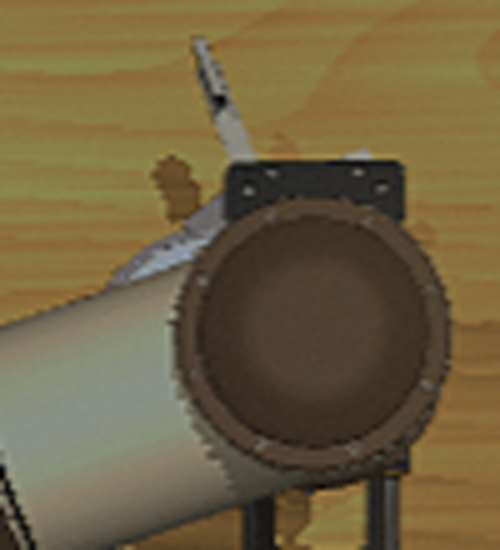

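The force is low here, so the finger's +Y side must be nearer 9.5 mm than 11.5. I'll replan with that value.

```bash
python3 path.py 0.0447 0.009 0.0095 0.009 22 0.576 0.059 0.5432 0.0106
```

```text
1 [[-0.0086, -0.0032, 0], [0, 0, 0]] [0.5518 0.0074]
2 [[-0.0088, -0.0021, 0], [0, 0, 0]] [0.5606 0.0053]
3 [[-0.0089, -0.0005, 0], [0, 0, 0]] [0.5695 0.0048]
4 [[-0.0090, -0.0000, 0], [0, 0, 0]] [0.5785 0.0048]
5 [[-0.0090, 0.0001, 0], [0, 0, 0]] [0.5875 0.0049]
6 [[-0.0089, 0.0014, 0], [0, 0, 0]] [0.5964 0.0063]
7 [[-0.0084, 0.0031, 0], [0, 0, 0]] [0.6048 0.0094]
8 [[-0.0076, 0.0048, 0], [0, 0, 0]] [0.6124 0.0142]
9 [[-0.0065, 0.0062, 0], [0, 0, 0]] [0.6189 0.0204]
10 [[-0.0052, 0.0074, 0], [0, 0, 0]] [0.6241 0.0278]
11 [[-0.0035, 0.0082, 0], [0, 0, 0]] [0.6276 0.036 ]
12 [[-0.0019, 0.0088, 0], [0, 0, 0]] [0.6295 0.0448]
13 [[-0.0002, 0.0090, 0], [0, 0, 0]] [0.6297 0.0538]
14 [[0.0000, 0.0090, 0], [0, 0, 0]] [0.6297 0.0628]
15 [[0.0001, 0.0090, 0], [0, 0, 0]] [0.6296 0.0718]
16 [[0.0016, 0.0089, 0], [0, 0, 0]] [0.628  0.0807]
17 [[0.0033, 0.0083, 0], [0, 0, 0]] [0.6247 0.089 ]
18 [[0.0049, 0.0076, 0], [0, 0, 0]] [0.6198 0.0966]
19 [[0.0063, 0.0063, 0], [0, 0, 0]] [0.6135 0.1029]
20 [[0.0075, 0.0050, 0], [0, 0, 0]] [0.606  0.1079]
21 [[0.0083, 0.0035, 0], [0, 0, 0]] [0.5977 0.1114]
22 [[0.0088, 0.0016, 0], [0, 0, 0]] [0.5889 0.113 ]
```

Call:
play_rows(
  steps=[
    [[-0.0086,-0.0032,0],[0,0,0]],
    [[-0.0088,-0.0021,0],[0,0,0]],
    [[-0.009,-0.0005,0],[0,0,0]],
    [[-0.009,0,0],[0,0,0]],
    [[-0.009,0,0],[0,0,0]],
  ],
)

```text
time_s: 9.68
tcp_pos: [0.5876, 0.0025, 0.1264]
tcp_rot: [-0.006, -3.137, 0.009]
contact_force: [-0.8, -10.4, 0.6]
grip_width: 0.0006
```

Call:
play_rows(
  steps=[
    [[-0.009,0.0014,0],[0,0,0]],
    [[-0.0084,0.0031,0],[0,0,0]],
    [[-0.0076,0.0048,0],[0,0,0]],
    [[-0.0065,0.0062,0],[0,0,0]],
    [[-0.0052,0.0074,0],[0,0,0]],
  ],
)

```text
time_s: 10.1
tcp_pos: [0.6263, 0.0293, 0.1265]
tcp_rot: [0.007, 3.141, -0.0]
contact_force: [-0.8, -1.7, -0.2]
grip_width: 0.0006
```

```bash
python3 look.py w9 t
```

```text
[0.6263 0.0293 0.1265] [-0.8 -1.7 -0.2] 10.1
```

View pics/w9.png

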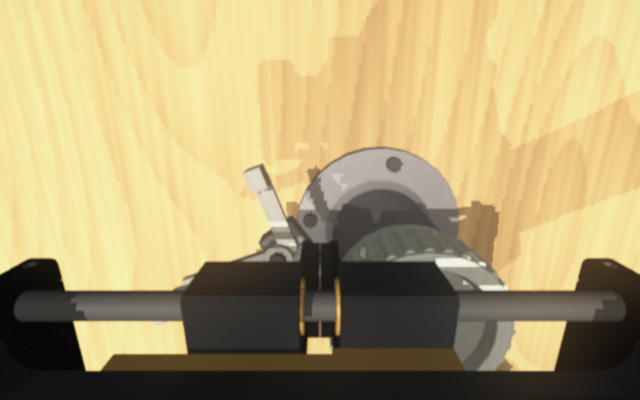

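View pics/w9t.png

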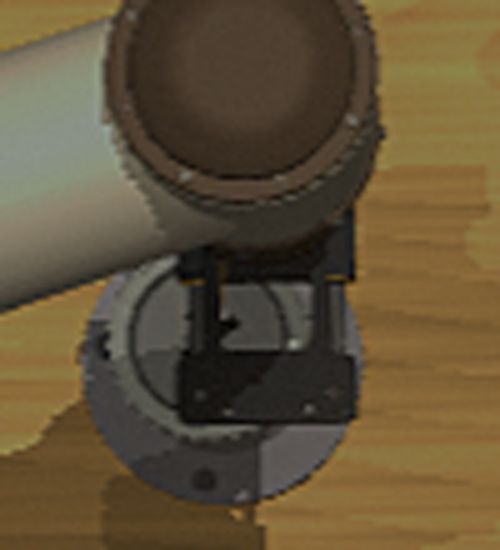

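```bash
python3 path.py 0.0447 0.009 0.0105 0.009 8 0.576 0.059 0.6263 0.0293
```

```text
1 [[-0.0022, 0.0088, 0], [0, 0, 0]] [0.6285 0.0381]
2 [[-0.0012, 0.0089, 0], [0, 0, 0]] [0.6297 0.047 ]
3 [[-0.0000, 0.0090, 0], [0, 0, 0]] [0.6297 0.056 ]
4 [[-0.0000, 0.0090, 0], [0, 0, 0]] [0.6297 0.065 ]
5 [[0.0002, 0.0090, 0], [0, 0, 0]] [0.6295 0.074 ]
6 [[0.0018, 0.0088, 0], [0, 0, 0]] [0.6277 0.0828]
7 [[0.0035, 0.0082, 0], [0, 0, 0]] [0.6242 0.091 ]
8 [[0.0051, 0.0074, 0], [0, 0, 0]] [0.6191 0.0984]
```

Call:
play_rows(
  steps=[
    [[-0.0018,0.0088,0],[0,0,0]],
    [[-0.001,0.009,0],[0,0,0]],
    [[0,0.009,0],[0,0,0]],
    [[0,0.009,0],[0,0,0]],
    [[0.0002,0.009,0],[0,0,0]],
  ],
)

```text
time_s: 10.62
tcp_pos: [0.6303, 0.075, 0.1273]
tcp_rot: [0.005, 3.136, 0.002]
contact_force: [2.7, -0.5, 0.3]
grip_width: 0.0004
```

```bash
python3 look.py w10
```

```text
[0.6303 0.075  0.1273] [ 2.7 -0.5  0.3] 10.6167
```

View pics/w10.png

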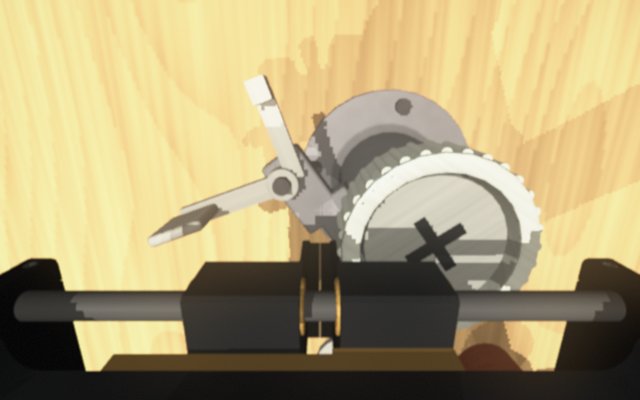

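```bash
python3 - <<'E'
import cv2
i=cv2.imread("pics/w10.png");cv2.imwrite("pics/w10c.png",cv2.resize(i[130:260,240:400],None,fx=4.5,fy=4.5,interpolation=cv2.INTER_CUBIC))
E
```

```text
(no output)
```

View pics/w10c.png

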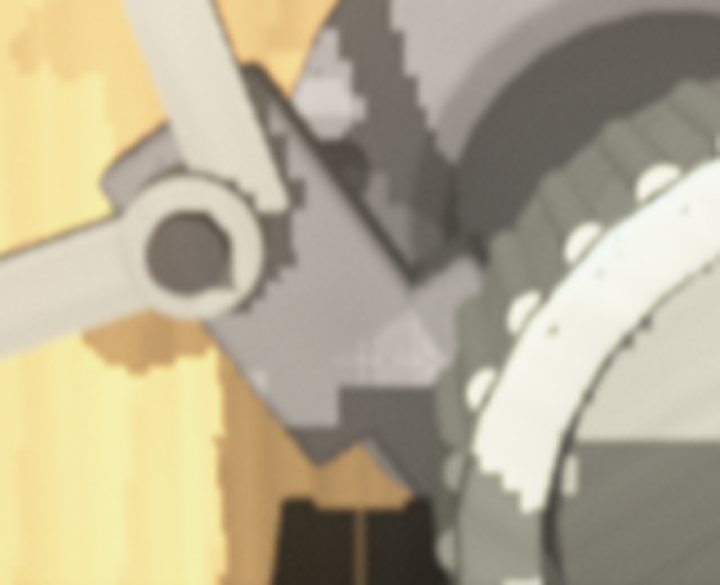

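No lug shows between about −150° and +20°, so I need a clean look. I'll back off, lift and move to the +Y viewpoint.

Call:
play_rows(
  steps=[
    [[-0.012,0,0],[0,0,0]],
    [[0,0,-0.03],[0,0,0]],
    [[0,0.01,-0.035],[0,0,0]],
    [[0.03,0.03,-0.03],[0,0,0]],
    [[0.03,0.02,0],[0,0,0]],
  ],
)

```text
time_s: 11.08
tcp_pos: [0.5898, 0.1298, 0.2214]
tcp_rot: [0.007, 3.13, 0.006]
contact_force: [1.3, 1.7, 0.5]
grip_width: 0.0004
```

```bash
python3 look.py w11 t
```

```text
[0.5898 0.1298 0.2214] [1.3 1.7 0.5] 11.0833
```

View pics/w11.png

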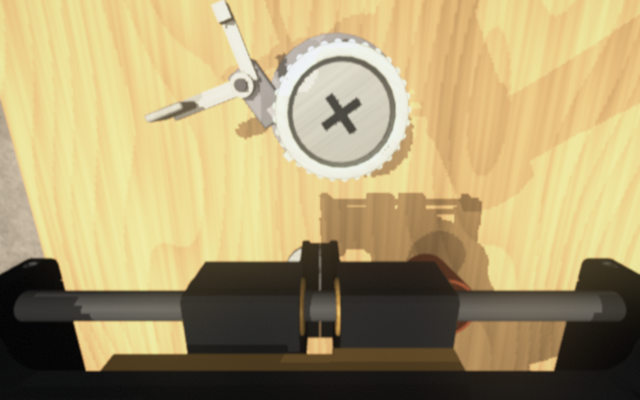

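The lug is hidden under the rim from this viewpoint. I'll move on +Y to see the +Y side.

Call:
play_rows(
  steps=[
    [[0,0.03,0],[0,0,0]],
    [[0,0.03,0],[0,0,0]],
    [[0,0.03,0],[0,0,0]],
    [[0,0.02,0],[0,0,0]],
    [[0,0,0],[0,0,0]],
  ],
)

```text
time_s: 11.6
tcp_pos: [0.5863, 0.2417, 0.2149]
tcp_rot: [-0.0, -3.141, -0.002]
contact_force: [0.6, -0.9, -0.3]
grip_width: 0.0003
```

```bash
python3 look.py w12 t
```

```text
[0.5863 0.2417 0.2149] [ 0.6 -0.9 -0.3] 11.6
```

View pics/w12.png

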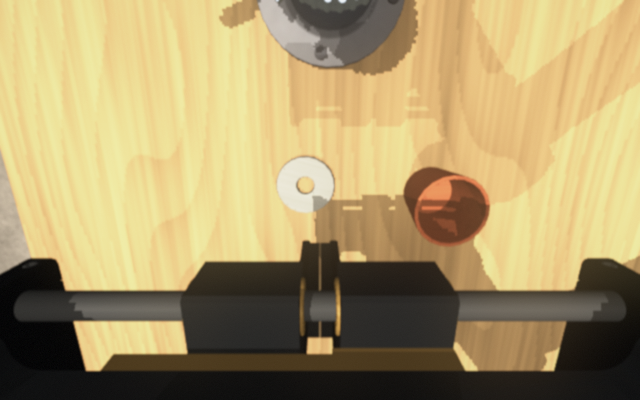

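View pics/w12t.png

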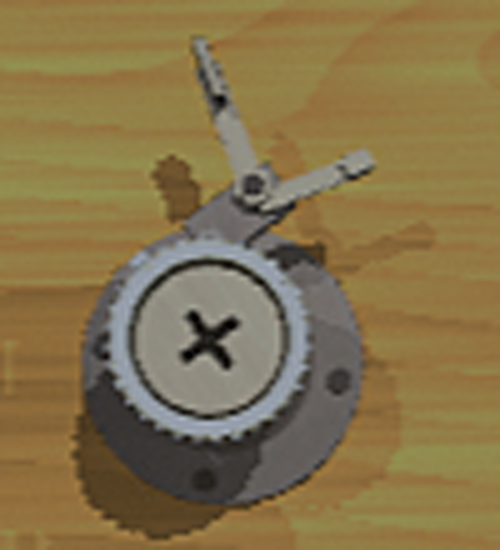

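The top view is now clear and the latch is open, but the lug isn't visible, so it is probably under the far (+X+Y) side. I'll step back to bring the ring into the wrist view.

Call:
play_rows(
  steps=[
    [[0,-0.025,0],[0,0,0]],
    [[0,-0.025,0],[0,0,0]],
    [[0,0,0],[0,0,0]],
  ],
)

```text
time_s: 11.95
tcp_pos: [0.5858, 0.1837, 0.2157]
tcp_rot: [-0.012, -3.14, 0.002]
contact_force: [0.6, -0.5, -0.0]
grip_width: 0.0007
```

```bash
python3 look.py w13
```

```text
[0.5858 0.1837 0.2157] [ 0.6 -0.5 -0. ] 11.95
```

View pics/w13.png

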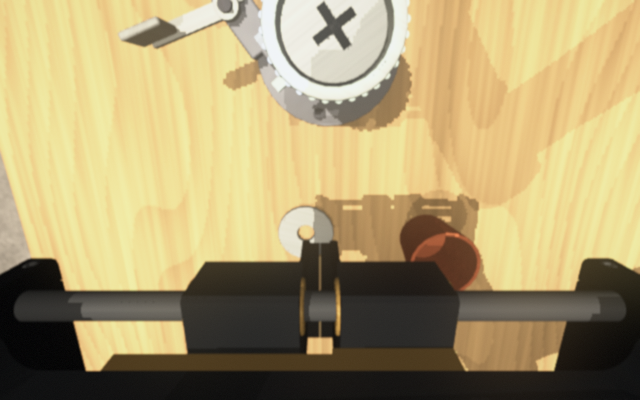

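```bash
python3 - <<'E'
import cv2,numpy as np
def enh(f,u0,u1,v0,v1,k,o):
    i=cv2.imread(f)[v0:v1,u0:u1]; i=cv2.resize(i,None,fx=k,fy=k,interpolation=cv2.INTER_CUBIC)
    i=(255*(i/255.)**.6).astype(np.uint8); cv2.imwrite(o,i)
enh("pics/w13.png",230,430,0,140,3.8,"pics/e1.png")
enh("pics/w11.png",230,430,20,200,3.3,"pics/e2.png")
E
```

```text
(no output)
```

View pics/e1.png

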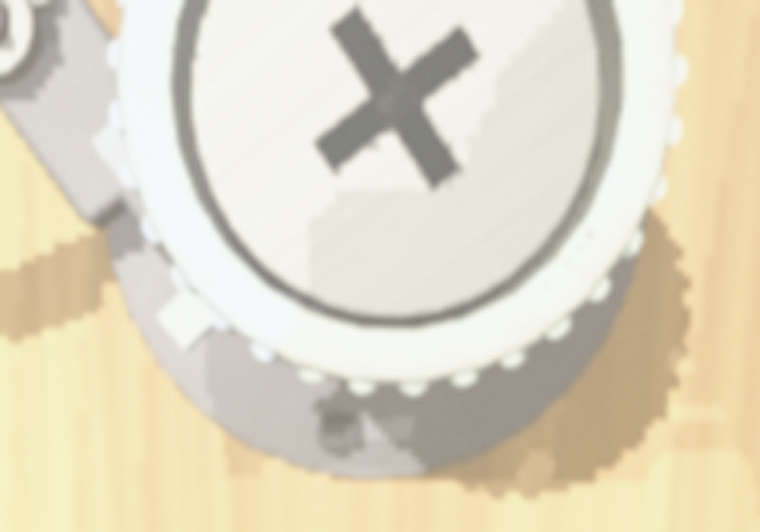

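View pics/e2.png

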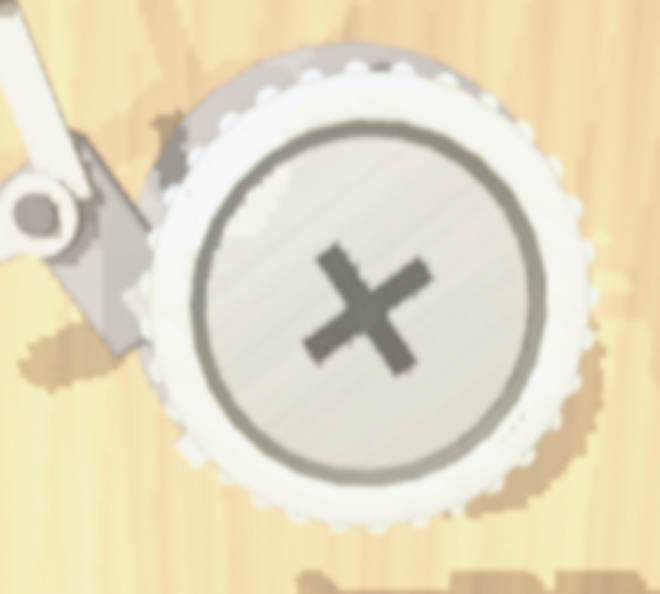

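The lug shows in the enhanced crop at about (185,318), which is raw (278.5,83.5). Next I'll get its angle.

```bash
python3 - <<'E'
from h import *
s=get_state();c=read_camera("wrist")
T=np.eye(4);T[:3,:3]=R.from_rotvec(s["tcp_rot"]).as_matrix();T[:3,3]=s["tcp_pos"];c["world_from_camera"]=T@c["mount"]
for uv in ((278.5,83.5),):
    p=ray(c,*uv,.114);d=p[:2]-[.576,.059];a=np.degrees(np.arctan2(d[1],d[0]));print(p,np.hypot(*d),a,(a+70.6),np.radians(a+70.6+360))
Pw=pts(c,T@c["mount"]);q=Pw[(Pw[...,2]>.14)&(Pw[...,2]<.16)];h=np.histogram(q[:,2],np.arange(.14,.16,.001));print(h)
E
```

```text
[0.6164335  0.09323779 0.114     ] 0.05298202010806781 40.25685292015893 110.85685292015893 8.21800238903545
(array([  34,  448, 2590, 3219, 1016,   88,   38,  109,  307,  902, 1802,
        850,   91,    1,    0,    0,    0,    0,    0]), array([0.14 , 0.141, 0.142, 0.143, 0.144, 0.145, 0.146, 0.147, 0.148,
       0.149, 0.15 , 0.151, 0.152, 0.153, 0.154, 0.155, 0.156, 0.157,
       0.158, 0.159]))
```

The lug angle is 110.9° past its start. The ring top has risen by about 2.5 mm (1.25 turns) and the travelled rim length agrees, so the ring is at about 8.2 rad with 4.35 rad to go. I'll descend beside the +Y rim and carry on.

Call:
play_rows(
  steps=[
    [[0,-0.02,0.02],[0,0,0]],
    [[0,-0.019,0.02],[0,0,0]],
    [[0,0,0.02],[0,0,0]],
    [[0,0,0.02],[0,0,0]],
    [[0,0,0.0085],[0,0,0]],
  ],
)

```text
time_s: 12.47
tcp_pos: [0.5848, 0.148, 0.1243]
tcp_rot: [-0.008, -3.137, 0.002]
contact_force: [-1.2, -0.5, -0.1]
grip_width: 0.0003
```

Call:
play_rows(
  steps=[
    [[0,-0.01,0],[0,0,0]],
    [[0,-0.01,0],[0,0,0]],
    [[0,-0.005,0],[0,0,0]],
  ],
)

```text
time_s: 12.72
tcp_pos: [0.5869, 0.123, 0.1284]
tcp_rot: [0.007, 3.14, 0.001]
contact_force: [-0.0, -0.8, 0.2]
grip_width: 0.0006
```

Call:
play_rows(
  steps=[
    [[0,-0.005,0],[0,0,0]],
    [[0.002,-0.0028,0],[0,0,0]],
    [[0.009,0,0],[0,0,0]],
  ],
)

```text
time_s: 12.97
tcp_pos: [0.577, 0.1159, 0.1282]
tcp_rot: [0.008, 3.137, 0.002]
contact_force: [1.0, 0.6, 0.5]
grip_width: 0.0005
```

```bash
python3 path.py 0.0443 0.009 0.0115 0.009 10 0.576 0.059 0.577 0.1157
```

```text
1 [[0.0090, -0.0009, 0], [0, 0, 0]] [0.568  0.1148]
2 [[0.0089, -0.0007, 0], [0, 0, 0]] [0.5591 0.1141]
3 [[0.0086, -0.0025, 0], [0, 0, 0]] [0.5505 0.1116]
4 [[0.0080, -0.0042, 0], [0, 0, 0]] [0.5425 0.1074]
5 [[0.0069, -0.0057, 0], [0, 0, 0]] [0.5356 0.1017]
6 [[0.0057, -0.0070, 0], [0, 0, 0]] [0.5299 0.0947]
7 [[0.0041, -0.0080, 0], [0, 0, 0]] [0.5258 0.0867]
8 [[0.0024, -0.0086, 0], [0, 0, 0]] [0.5234 0.0781]
9 [[0.0007, -0.0090, 0], [0, 0, 0]] [0.5227 0.0691]
10 [[-0.0000, -0.0090, 0], [0, 0, 0]] [0.5227 0.0601]
```

Call:
play_rows(
  steps=[
    [[0.009,-0.001,0],[0,0,0]],
    [[0.009,-0.0008,0],[0,0,0]],
    [[0.0085,-0.0025,0],[0,0,0]],
    [[0.008,-0.0042,0],[0,0,0]],
    [[0.0065,-0.0058,0],[0,0,0]],
  ],
)

```text
time_s: 13.38
tcp_pos: [0.5321, 0.1015, 0.1269]
tcp_rot: [-0.005, -3.14, 0.001]
contact_force: [-0.3, -0.9, 0.9]
grip_width: 0.0006
```

Call:
play_rows(
  steps=[
    [[0,0,0],[0,0,0]],
  ],
)

```text
time_s: 13.47
tcp_pos: [0.5318, 0.1007, 0.1269]
tcp_rot: [-0.007, -3.139, 0.001]
contact_force: [0.8, -0.2, -1.3]
grip_width: 0.0005
```

```bash
python3 path.py 0.0445 0.009 0.0115 0.009 10 0.576 0.059 0.5318 0.1007
```

```text
1 [[0.0037, -0.0086, 0], [0, 0, 0]] [0.5281 0.0921]
2 [[0.0036, -0.0083, 0], [0, 0, 0]] [0.5245 0.0838]
3 [[0.0018, -0.0088, 0], [0, 0, 0]] [0.5227 0.075 ]
4 [[0.0002, -0.0090, 0], [0, 0, 0]] [0.5225 0.066 ]
5 [[-0.0000, -0.0090, 0], [0, 0, 0]] [0.5225 0.057 ]
6 [[-0.0000, -0.0090, 0], [0, 0, 0]] [0.5225 0.048 ]
7 [[-0.0008, -0.0089, 0], [0, 0, 0]] [0.5233 0.0391]
8 [[-0.0026, -0.0086, 0], [0, 0, 0]] [0.5259 0.0305]
9 [[-0.0042, -0.0079, 0], [0, 0, 0]] [0.5301 0.0226]
10 [[-0.0058, -0.0069, 0], [0, 0, 0]] [0.5359 0.0157]
```

Call:
play_rows(
  steps=[
    [[0.0035,-0.0088,0],[0,0,0]],
    [[0.0035,-0.0083,0],[0,0,0]],
    [[0.0017,-0.0088,0],[0,0,0]],
    [[0,-0.009,0],[0,0,0]],
    [[0,-0.009,0],[0,0,0]],
  ],
)

```text
time_s: 13.88
tcp_pos: [0.5208, 0.057, 0.1264]
tcp_rot: [-0.007, -3.132, 0.003]
contact_force: [-9.8, 3.1, 5.4]
grip_width: 0.0004
```

Call:
play_rows(
  steps=[
    [[0,-0.009,0],[0,0,0]],
    [[-0.0008,-0.009,0],[0,0,0]],
    [[-0.0028,-0.0086,0],[0,0,0]],
    [[-0.0046,-0.0079,0],[0,0,0]],
    [[0,0,0],[0,0,0]],
  ],
)

```text
time_s: 14.3
tcp_pos: [0.5319, 0.0214, 0.1264]
tcp_rot: [-0.009, -3.137, 0.004]
contact_force: [-4.0, -5.1, 0.1]
grip_width: 0.0007
```

```bash
python3 look.py w14;  python3 path.py 0.0445 0.009 0.010 0.009 10 0.576 0.059 0.5302 0.0224
```

```text
[0.5319 0.0214 0.1264] [-4.  -5.1  0.1] 14.3
1 [[-0.0067, -0.0062, 0], [0, 0, 0]] [0.5369 0.0162]
2 [[-0.0072, -0.0054, 0], [0, 0, 0]] [0.5441 0.0108]
3 [[-0.0081, -0.0038, 0], [0, 0, 0]] [0.5522 0.007 ]
4 [[-0.0088, -0.0021, 0], [0, 0, 0]] [0.561  0.0049]
5 [[-0.0090, -0.0004, 0], [0, 0, 0]] [0.57   0.0045]
6 [[-0.0090, -0.0000, 0], [0, 0, 0]] [0.579  0.0045]
7 [[-0.0090, 0.0001, 0], [0, 0, 0]] [0.588  0.0046]
8 [[-0.0088, 0.0015, 0], [0, 0, 0]] [0.5968 0.0061]
9 [[-0.0084, 0.0032, 0], [0, 0, 0]] [0.6052 0.0093]
10 [[-0.0075, 0.0049, 0], [0, 0, 0]] [0.6127 0.0142]
```

Good contact (6.5 N). The estimate is about 11.2 rad. I'll do four more rows, then look.

Call:
play_rows(
  steps=[
    [[-0.0067,-0.0058,0],[0,0,0]],
    [[-0.0075,-0.005,0],[0,0,0]],
    [[-0.0081,-0.0038,0],[0,0,0]],
    [[-0.0088,-0.0021,0],[0,0,0]],
    [[0,0,0],[0,0,0]],
  ],
)

```text
time_s: 14.77
tcp_pos: [0.5646, 0.0043, 0.1265]
tcp_rot: [-0.008, -3.139, 0.006]
contact_force: [-0.4, -8.1, -0.2]
grip_width: 0.0004
```

Call:
play_rows(
  steps=[
    [[0,-0.012,0],[0,0,0]],
    [[0,-0.015,-0.01],[0,0,0]],
    [[0,-0.015,-0.03],[0,0,0]],
    [[0,-0.02,-0.03],[0,0,0]],
    [[0,-0.02,-0.03],[0,0,0]],
  ],
)

```text
time_s: 15.18
tcp_pos: [0.5647, -0.0762, 0.2285]
tcp_rot: [0.005, 3.14, -0.0]
contact_force: [0.8, 0.3, -0.1]
grip_width: 0.0004
```

Call:
play_rows(
  steps=[
    [[0,-0.035,0],[0,0,0]],
    [[0,-0.035,0],[0,0,0]],
    [[0,-0.03,0],[0,0,0]],
    [[0,0,0],[0,0,0]],
  ],
)

```text
time_s: 15.52
tcp_pos: [0.5641, -0.1798, 0.2275]
tcp_rot: [0.014, 3.139, -0.002]
contact_force: [-0.2, 0.9, 0.4]
grip_width: 0.0007
```

```bash
python3 look.py w15 t; python3 - <<'E'
from h import *
c=read_camera("scene");crop(c,300,380,165,245,"pics/s15.png",7)
E
```

```text
[ 0.5641 -0.1798  0.2275] [-0.2  0.9  0.4] 15.5167
```

View pics/w15t.png

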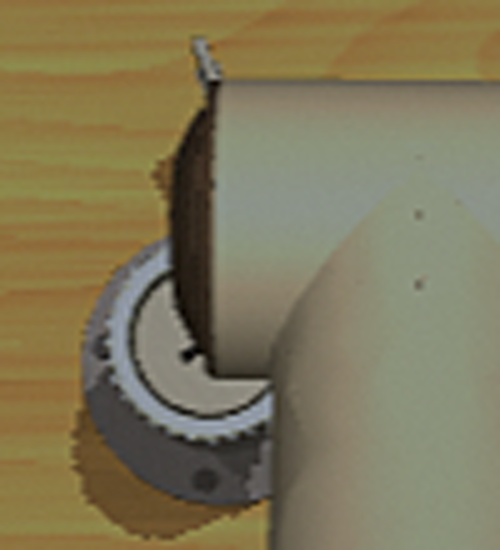

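View pics/s15.png

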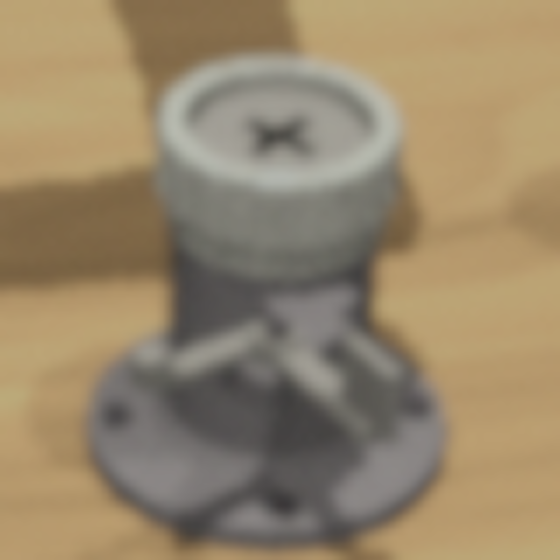

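The scene view shows the ring higher and the latch open, but the lug isn't on the camera-facing side. I'll go back to the +Y parking spot for an unobstructed top view.

Call:
play_rows(
  steps=[
    [[0,0.035,0],[0,0,0]],
    [[0,0.035,0],[0,0,0]],
    [[0,0.035,0],[0,0,0]],
    [[0,0.035,0],[0,0,0]],
    [[0,0.035,0],[0,0,0]],
  ],
)

```text
time_s: 16.08
tcp_pos: [0.5642, 0.0026, 0.2274]
tcp_rot: [0.003, 3.14, 0.001]
contact_force: [-0.0, -0.3, 0.6]
grip_width: 0.0006
```

Call:
play_rows(
  steps=[
    [[0,0.035,0],[0,0,0]],
    [[0,0.035,0],[0,0,0]],
    [[0,0.035,0],[0,0,0]],
    [[0,0.035,0],[0,0,0]],
    [[0,0.035,0],[0,0,0]],
  ],
)

```text
time_s: 16.5
tcp_pos: [0.5644, 0.178, 0.2275]
tcp_rot: [0.002, 3.14, 0.001]
contact_force: [0.5, 0.2, 0.1]
grip_width: 0.0004
```

Call:
play_rows(
  steps=[
    [[0,0.03,0],[0,0,0]],
    [[0,0.03,0],[0,0,0]],
    [[0,0.01,0],[0,0,0]],
    [[0,0,0],[0,0,0]],
  ],
)

```text
time_s: 16.83
tcp_pos: [0.5647, 0.2483, 0.2267]
tcp_rot: [-0.002, 3.141, 0.001]
contact_force: [-0.4, 0.1, 0.3]
grip_width: 0.0006
```

```bash
python3 look.py w16; python3 - <<'E'
from h import *
c=read_camera("top");i=cv2.resize(c["image"][165:240,265:345,::-1],None,fx=7,fy=7,interpolation=cv2.INTER_CUBIC)
cv2.imwrite("pics/t16.png",(255*(i/255.)**.6).astype(np.uint8))
E
```

```text
[0.5647 0.2483 0.2267] [-0.4  0.1  0.3] 16.8333
```

View pics/t16.png

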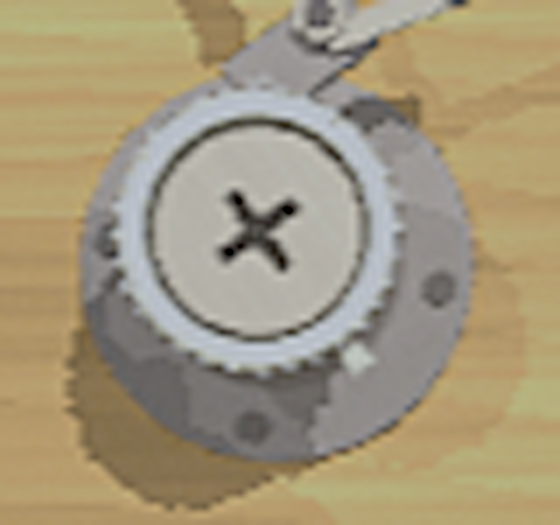

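The lug is at (357,357) in the crop, which is raw (316,216).

```bash
python3 - <<'E'
from h import *
c=read_camera("top")
for uv,z in (((316.2,216.2),.114),((323.2,190.5),.110)):
    p=ray(c,*uv,z);d=p[:2]-[.576,.059];a=np.degrees(np.arctan2(d[1],d[0]));print(p,np.hypot(*d),a)
E
```

```text
[0.53459567 0.02641111 0.114     ] 0.05269112277514055 -141.79410391712162
[0.59440004 0.00896722 0.11      ] 0.053308917728108016 -69.80851755531955
```

The ring is at 648° (11.31 rad), so there are 72° (1.26 rad, about 58 mm of rim) to go. I'll do one more partial stroke from the +Y side.

Call:
play_rows(
  steps=[
    [[-0.009,-0.035,0],[0,0,0]],
    [[-0.009,-0.035,0],[0,0,0]],
    [[-0.009,-0.03,0.02],[0,0,0]],
    [[0,0,0.03],[0,0,0]],
    [[0,0,0.03],[0,0,0]],
  ],
)

```text
time_s: 17.4
tcp_pos: [0.5928, 0.1416, 0.1478]
tcp_rot: [0.014, 3.138, 0.003]
contact_force: [-0.8, 0.9, -0.1]
grip_width: 0.0003
```

Call:
play_rows(
  steps=[
    [[0,0,0.0195],[0,0,0]],
    [[0,-0.01,0],[0,0,0]],
    [[0,-0.008,0],[0,0,0]],
    [[0,0,0],[0,0,0]],
  ],
)

```text
time_s: 17.73
tcp_pos: [0.5927, 0.1246, 0.1295]
tcp_rot: [0.009, 3.139, 0.0]
contact_force: [0.8, 0.2, 0.3]
grip_width: 0.0002
```

Call:
play_rows(
  steps=[
    [[0,-0.007,0],[0,0,0]],
    [[0.002,-0.0025,0],[0,0,0]],
    [[0.008,0,0],[0,0,0]],
    [[0.008,0,0],[0,0,0]],
    [[0,0,0],[0,0,0]],
  ],
)

```text
time_s: 18.15
tcp_pos: [0.572, 0.1172, 0.1281]
tcp_rot: [-0.006, -3.141, -0.0]
contact_force: [-1.1, 0.4, -0.7]
grip_width: 0.0001
```

Call:
play_rows(
  steps=[
    [[0.004,-0.003,0],[0,0,0]],
    [[0,0,0],[0,0,0]],
  ],
)

```text
time_s: 18.32
tcp_pos: [0.5701, 0.1157, 0.1282]
tcp_rot: [0.005, 3.139, 0.004]
contact_force: [-1.1, 4.6, 0.1]
grip_width: 0.0005
```

Call:
play_rows(
  steps=[
    [[0.009,-0.0012,0],[0,0,0]],
    [[0.0085,-0.0028,0],[0,0,0]],
    [[0.0076,-0.0046,0],[0,0,0]],
    [[0.0063,-0.0063,0],[0,0,0]],
    [[0,0,0],[0,0,0]],
  ],
)

```text
time_s: 18.73
tcp_pos: [0.5361, 0.1005, 0.1281]
tcp_rot: [-0.006, -3.139, -0.003]
contact_force: [-7.6, 7.3, 5.6]
grip_width: 0.0004
```

Call:
play_rows(
  steps=[
    [[0.0055,-0.0072,0],[0,0,0]],
    [[0,0,0],[0,0,0]],
  ],
)

```text
time_s: 18.9
tcp_pos: [0.5299, 0.0929, 0.128]
tcp_rot: [-0.006, -3.137, -0.001]
contact_force: [-9.7, 6.6, 6.9]
grip_width: 0.0004
```

Call:
play_rows(
  steps=[
    [[0.007,0.007,0],[0,0,0]],
    [[0.005,0.015,-0.01],[0,0,0]],
    [[0,0.03,-0.02],[0,0,0]],
    [[0,0.03,-0.03],[0,0,0]],
    [[0,0.035,-0.03],[0,0,0]],
  ],
)

```text
time_s: 19.32
tcp_pos: [0.5206, 0.2058, 0.2151]
tcp_rot: [-0.007, -3.141, 0.003]
contact_force: [1.3, 0.9, -0.5]
grip_width: 0.0007
```

Call:
play_rows(
  steps=[
    [[0,0.035,0],[0,0,0]],
    [[0,0,0],[0,0,0]],
  ],
)

```text
time_s: 19.48
tcp_pos: [0.5224, 0.2458, 0.216]
tcp_rot: [-0.001, 3.137, 0.005]
contact_force: [-0.3, -1.0, -0.9]
grip_width: 0.0006
```

```bash
python3 look.py w17; python3 - <<'E'
from h import *
c=read_camera("top");cv2.imwrite("pics/t17f.png",c["image"][:,:,::-1]);i=cv2.resize(c["image"][135:240,265:345,::-1],None,fx=5.5,fy=5.5,interpolation=cv2.INTER_CUBIC)
cv2.imwrite("pics/t17.png",(255*(i/255.)**.6).astype(np.uint8))
E
```

```text
[0.5224 0.2458 0.216 ] [-0.3 -1.  -0.9] 19.4833
```

View pics/t17.png

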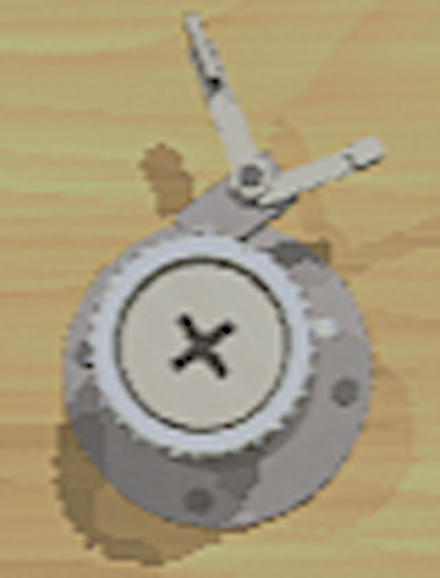

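The lug is at raw (324.1,194.5), nearly back at its starting place of (323.2,190.5). Last check: angle, ring height, bystanders and latch.

```bash
python3 - <<'E'
from h import *
c=read_camera("top")
p=ray(c,324.1,194.5,.114);d=p[:2]-[.576,.059];a=np.degrees(np.arctan2(d[1],d[0]));print(np.hypot(*d),a,12.566+np.radians(a+70))
t=ray(c,265+193/5.5,135+18/5.5,.1345);t2=ray(c,265+212/5.5,135+82/5.5,.1345);P=ray(c,265+252/5.5,135+177/5.5,.1085)
d=(t+t2)/2-P;print("latch dir",np.hypot(*d[:2]),np.degrees(np.arctan2(d[1],d[0])),"closed ~-54")
o=cv2.imread("pics/top0.png");n=cv2.imread("pics/t17f.png")
for k,(u0,u1,v0,v1) in dict(cup=(200,245,230,272),die=(210,245,175,212),brush=(420,450,140,218),jar=(415,455,235,270)).items():
    print(k,np.abs(o[v0:v1,u0:u1].astype(int)-n[v0:v1,u0:u1]).mean(), cv2.phaseCorrelate(o[v0:v1,u0:u1].mean(2).astype(np.float32),n[v0:v1,u0:u1].mean(2).astype(np.float32))[0])
Pw=pts(c);q=Pw[180:225,275:330].reshape(-1,3);r=np.hypot(*(q[:,:2]-[.576,.059]).T);print("rim top",np.median(q[(r>.037)&(r<.043),2]))
E
```

```text
0.05263226524389589 -80.61204363856471 12.380784898141727
latch dir 0.05347120623891868 20.796163655789083 closed ~-54
cup 25.676190476190477 (0.23605655665570424, 0.8779646531104781)
die 25.92870012870013 (0.42672033334170223, -0.09590409997714033)
brush 8.67008547008547 (-0.06952252373724122, -0.039366036477574085)
jar 9.074523809523809 (0.018031492886979805, -0.02416609794667579)
rim top 0.15117091528965887
```

View pics/t17f.png

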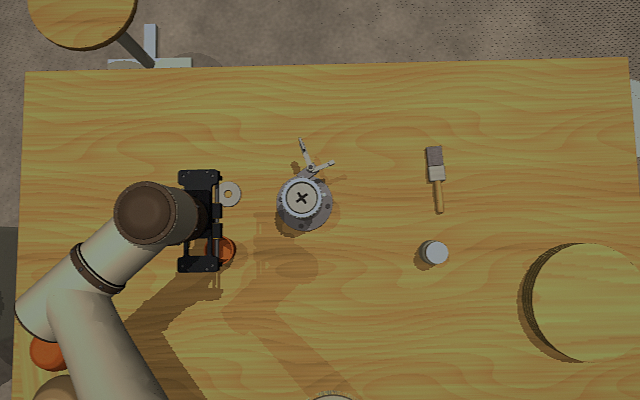

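The ring reads 12.38 rad (target 12.57 ± 0.7) and the latch is open. The bystanders are in place, and the gripper hovers clear 14 cm above the cup's rim. Handing in.

```bash
python3 -c "
from station import *
print(close_job())"
```

```text
the job is handed in; nothing more can be done
None
```

I pushed the latch's thumb tab with the shut fingertips until it reached its stop. I then rolled them around the knurled rim in several passes, looking for the lug between passes, and handed the job in at about 19.5 s of the 72 s.

**Last checks**
- **Ring:** the lug is about 10° short of two full turns, which puts the ring at about 12.4 rad (target 12.57 ± 0.7). The rim top stands at 151 mm, about 3 mm up. The thread should give 4 mm, so that is within the camera's 2 mm accuracy and still points to two turns, not one.
- **Latch:** it is swung about 1.3 rad from its starting direction.
- **Bystanders:** the jar and brush did not shift in the top view. The cup and spare die were partly hidden by the gripper or its shadow there, so their image comparison is weak. Both looked in place, and the gripper never came near their height.
- **Robot:** the fingertips were clear of everything. The highest force in the readings was about 14 N.

The finger lost contact with the rim a few times mid-pass because of small drifts. I corrected each one from the force reading and the lug position.

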